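Open a lathe chuck with its T-key

TASK

Take the T-handled chuck key out of the wooden rack, push its square tip fully home into the square recess of the leaning knob on the chuck's rim, then with the key turn the knob counter-clockwise (seen from the key's handle) to its stop, so that the jaws are open. Leave the key standing fully home in the knob, and leave the other things where they are.

Things in the scene. Friction and masses are not known exactly. Their poses are not given: they have to be found in the camera images.
- chuck_key: Loose steel T-key, 84 mm tall, 0.2 kg (varies), upright in a rack well. Origin at the tip's end, z up the shaft to the handle, x along the crossbar. From the tip: square tapered nose 6 mm long (6 to 12 mm wide); square bit 12 x 12 mm up to z = 30, flats parallel to x and y; round collar 30 mm diameter, z = 30 to 38; shaft 14 mm diameter to z = 64, where the crossbar begins.
- key_collar (a point): On the key's axis at the underside of the collar, 30 mm above the tip; axes as the key's. Fully home, this point meets socket.
- key_bar (a point): Centre of the key's crossbar, 74 mm above the tip, axes as the key's. The bar is 90 mm (x) by 16 mm (y) by 20 mm (z); grip it over its middle across the 16 mm, along the key's y.
- socket (a point): Mouth centre of the knob's square recess, 163 mm above the bench. z points out along the knob's axis, 30 degrees from vertical, leaning to the stand's -x (robot) side; x and y lie along the recess's walls and turn with the knob. Recess 14 x 14 mm, 32 mm deep: the bit fits in any of 4 quarter turns; the collar then rests on the mouth. Knob: round boss, 48 mm diameter, 34 mm tall.
- knob (a joint): Angle of the knob (rad), growing counter-clockwise seen from outside (right-handed about socket's +z). Starts between 0 and 0.4; 1.3 is the hard stop, jaws fully open. It turns stiffly (friction 0.12 N m, no spring) and stays where left. The square bit has up to 0.17 rad of play each way in the recess, so the key turns that much more than the knob. The four jaws move out 7 mm per rad with it.
- stand: Fixed carving post with the scroll chuck: base plate 150 x 130 x 12 mm, origin under it at bench height, 10 mm to +x of the plate's centre, z up. The chuck, a steel disc of 100 mm diameter, 46 mm thick, sits 20 mm to +x of the origin and 90 mm up; its four jaws face +x (away from the robot) and 30 degrees up, the knob is at the top of its rim.
- rack: Fixed wooden block, 75 (x) x 260 (y) x 50 mm, origin under its centre. Three wells, 20 mm square and 44 mm deep, at y = -90, 0 and 90 mm. The key stands in one with its collar on the rack's top, its tip 20 mm above the bench; the live centre and spur drive sit in the others.
- live_centre: Bystander: steel cone centre in a rack well; flange 32 mm diameter, standing 19 mm above the rack. Origin at the foot of its shank.
- spur_drive: Bystander: steel disc with a cross of blades and a small pin, in a rack well; 34 mm diameter, standing 17 mm above the rack. Origin at the foot of its shank.
- bowl: Bystander: turned wooden bowl, 110 mm diameter, 45 mm high, beyond the work. Origin under its centre.
- wax_tin: Bystander: round metal tin, 64 mm diameter, 50 mm high, beyond the work. Origin under its centre.
Things that resemble listed ones, but are neither listed nor needed, are in the scene too. Of the things that look like the chuck_key, the smaller one is meant. There is more than one size of the stand; the job needs the smaller.

How it is judged:
By the outcome, as a careful person would: the job done as asked, in the order asked, and still so for the second after the job is handed in, with the robot touching nothing.
It also fails if it takes over 48 s, if anything falls off the work surface, if the arm or the gripper's body presses on something with over 40 N, if the wrist force passes 120 N, or if a joint passes its speed limit or range.

ROBOT

A 6-joint arm with a two-finger parallel gripper is mounted at the origin on the work surface. World frame = base frame: x ahead of the robot, y to its left, z up, the work surface at z = 0. Lengths are in mm, angles in degrees, forces in N, time in s.
With the tool pointing down it reaches from about 350 to 850 mm from the base axis. Payload 8.1 kg.
Tool frame: the origin (TCP) lies midway between the tips of the shut fingers; the grasp point (between the pads) lies 19 mm behind it (r.pinch_z is the distance from the TCP to the grasp point, in mm); z points along the fingers, y is the line along which they close (so a half turn about z gives the same grasp; the last joint's range is limited). The gripper opens to 85 mm and grips with 20 to 120 N. Pads are 22 mm wide; open, the fingers measure 114 mm over their backs; the gripper's body (76 mm by 85 mm) begins 54 mm behind the grasp point. The pads swing forward as they close: fully open they stand 13 mm farther back than shut.
Start: joints at [-4.893, 7.471, 85.268, -0, 87.261, -4.893], TCP at [600.004, 0.022, 231.292] pointing down, gripper open.
Joint ranges: [-169.43, 169.43], [-51.17, 129.36], [1.28, 143.12], [-76.62, 256.62], [0, 156.53], [-152.29, 152.29]. Speed limits (degrees/s): [136.94, 136.94, 159.86, 180, 180, 180].

INTERFACE

Orientations are given as [roll, pitch, yaw] about the fixed x, y, z axes, in that order (R = Rz(yaw) Ry(pitch) Rx(roll)).
In Python, from bench import sensors, optics, job, r gives the robot as it stands.
- The arm moves only by the tool play_rows, never from a script. Its argument "motion" is a list that holds one entry, the list of rows, each a list of 6 numbers: the shift along the tool's x, y, z in cm, then the turn, a rotation vector about the tool's x, y, z in degrees. In form: [[[x, y, z, ax, ay, az], ...]]. A call has 1 to 5 rows; each row is the pose to reach, as a shift and turn from the pose commanded when the call began, along the tool's axes at that moment; what a row does not reach only later rows make up. A row lasts 1/10 s, in which the tool goes at most 50 mm and 8.59 degrees, less where a joint would pass 70% of its speed; a pose out of reach is approached as far as the arm can. A call with a gripper value outside its range is refused whole. "jaw" is the opening, from 0 (shut) to 1 (fully open), set as the call begins (left out, the last holds). The fingers move at their own pace and stop on an object; "squeeze" is the grip in N (left out, the last holds). Time passes only in rows, so rows that repeat a pose let the fingers close. It gives the time, the measured TCP pose, the force, the opening and the grip force at its end, in the units of the state.
- sensors.sense(): the state, without advancing time (a new reading comes with each control period).
- optics.snapshot(name): name is "scene" or "side" or "wrist"; returns a dict with "pixels" (420x560x3 uint8, red, green, blue), "mtx" (3x3 intrinsics, pixels), "k1" (the pictures are not rectified: a ray, as slopes to the right and down, at radius r is drawn at 1 + k1 r^2 times it, then the intrinsics apply), "R" (3x3) and "t" (3): a world point X has camera coordinates R X + t; the wrist camera has in their place "T_tool_cam" (4x4, takes a point from camera to tool coordinates, whose origin is the TCP and whose axes are the flange's). Camera axes: x right, y down, z forward; pixel columns grow to the right and rows downward; lengths in mm; the calibration is good to about 2 mm. A picture is of the moment at which its call begins: read the wrist's pose just before it. There is no depth.
- job.hand_in(): hands the job in; it is judged then, once.
The state is a dict: "time": time; "joint_pos": joint angles; "qd": joint speeds; "joint_efforts": joint torques, N m; "tool_pos": TCP position; "tcp_rot": TCP orientation; "ft_force": force on the tool from outside, world axes, zero at the start; "wrist_torque": the same for the moment, N m; "finger_gap": finger opening in mm; "grip_force": force on a finger pad.
Only numpy, scipy, OpenCV 4.12 (cv2) and the standard library are available. Lean on these libraries where they do the work, as an engineer would, in place of code of your own. Each camera call takes 0.05 s, during which the arm holds its last target. There are 200 camera calls.

## Working session

There is one attempt and no reset: what is moved stays moved. The work goes in short steps, Python scripts to look and compute and a tool call to move; the robot and the scene stay as the last step left them, time stands still between calls to the robot, and variables do not carry over. Pictures are saved under pics/ and viewed, at most 10 in all, crops included, and the job is handed in when it is done.

Besides the shell and the picture viewer there is one more tool, called after "Emit:" as name(argument=value, ...), one argument or row to a line, values as JSON. play_rows: Moves the arm, as the interface text tells. Its arguments: {"type":"object","properties":{"motion":{"type":"array","items":{"type":"array","items":{"type":"array","items":{"type":"number"}}}},"jaw":{"type":"number"},"squeeze":{"type":"number"}},"required":["motion"]}

```bash
ls; mkdir -p pics; python3 - <<'E'
from bench import sensors, optics, job, r
import cv2, numpy as np, pickle
s=sensors.sense(); print(s)
d={}
for n in ["scene","side","wrist"]:
    d[n]=optics.snapshot(n); print(n,{k:(np.round(v,3).tolist() if k!='pixels' else v.shape) for k,v in d[n].items()})
d['s']=s
pickle.dump(d,open('d0.pkl','wb'))
for n in ["scene","side","wrist"]:
    cv2.imwrite(f'pics/{n}0.png',cv2.resize(d[n]['pixels'][:,:,::-1],(800,600)))
E
```

```text
pics
{'time': 0.0, 'joint_pos': array([-4.89367358e+00,  7.51521752e+00,  8.53320693e+01, -2.19755300e-03,
        8.72609504e+01, -4.89223123e+00]), 'qd': array([ 0.03258724,  0.02374185, -0.02619513,  0.00657797,  0.10296317,
        0.05138235]), 'joint_efforts': array([-1.90700346e-03, -5.69404185e+01, -5.00557995e+01, -2.19391650e-04,
        1.44415747e-02,  7.24149572e-05]), 'tool_pos': array([5.99431568e+02, 5.05541533e-02, 2.30216552e+02]), 'tcp_rot': array([-1.79891970e+02, -7.04382038e-03,  8.99986581e+01]), 'ft_force': array([ 0.01298299,  0.23384284, -1.4098753 ]), 'wrist_torque': array([ 0.02359313,  0.03294802, -0.0614474 ]), 'grip_force': 0.0, 'finger_gap': 85.37974307024149}
scene {'pixels': (420, 560, 3), 'mtx': [[382.756, 0.0, 279.43], [0.0, 382.756, 212.006], [0.0, 0.0, 1.0]], 'k1': 0.033, 'R': [[-0.295, 0.955, -0.017], [0.575, 0.163, -0.802], [-0.763, -0.246, -0.598]], 't': [69.716, -273.698, 1522.535]}
side {'pixels': (420, 560, 3), 'mtx': [[427.058, 0.0, 277.595], [0.0, 427.058, 206.732], [0.0, 0.0, 1.0]], 'k1': -0.016, 'R': [[0.948, -0.318, 0.004], [-0.181, -0.55, -0.815], [0.262, 0.772, -0.58]], 't': [-556.233, 276.677, 999.99]}
wrist {'pixels': (420, 560, 3), 'mtx': [[306.166, 0.0, 280.927], [0.0, 306.166, 205.676], [0.0, 0.0, 1.0]], 'k1': 0.009, 'T_tool_cam': [[-0.0, -0.946, -0.324, 82.684], [1.0, -0.0, -0.0, -1.458], [-0.0, -0.324, 0.946, -142.603], [0.0, 0.0, 0.0, 1.0]]}
```

View pics/scene0.png

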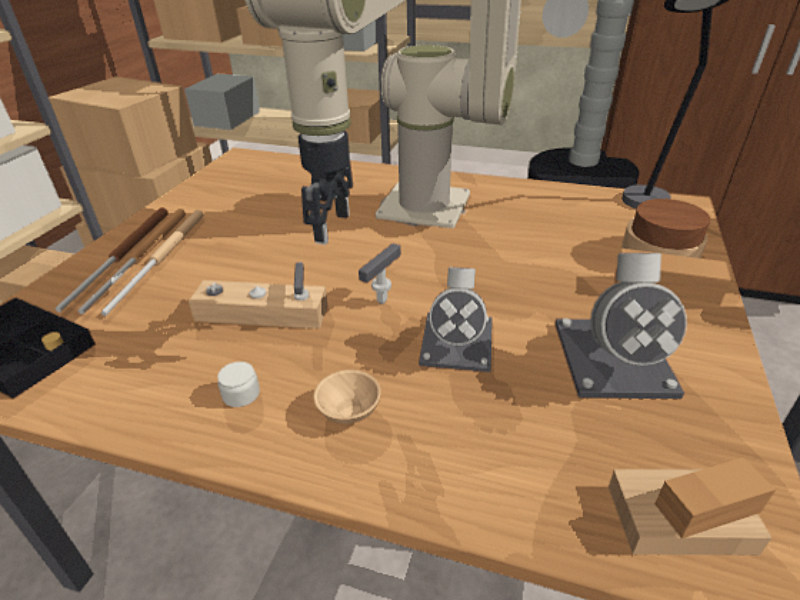

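View pics/side0.png

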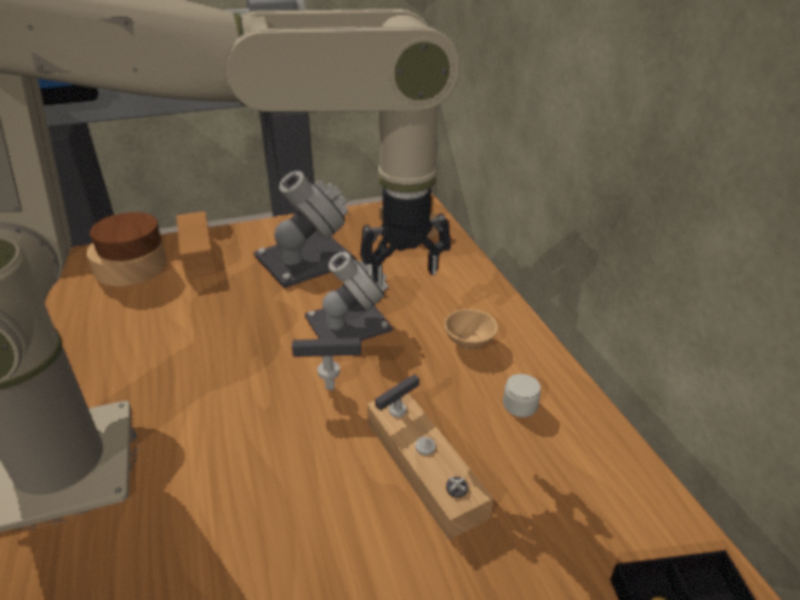

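View pics/wrist0.png

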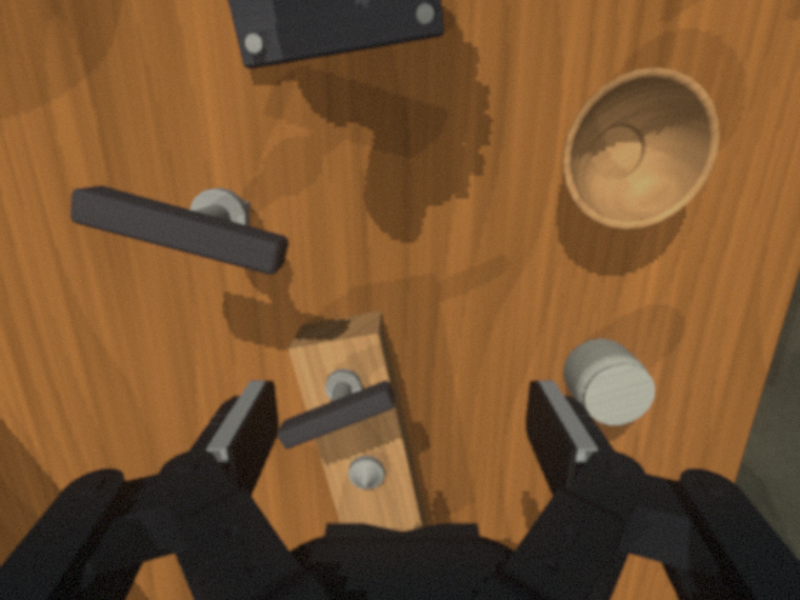

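Scene: the small key is in the near rack well at (299,278), with the large decoy key at (380,265). The small stand is at (458,315) and the large one at (640,320). Side: the small knob's mouth is at (342,262) and the key bar at (398,392). Wrist: the key bar runs (285,437)–(390,395), and the small plate's bolts are at (254,43) and (425,13).

```bash
cat > h.py <<'E'
import numpy as np, cv2
from scipy.spatial.transform import Rotation as Ro
def TR(s): return Ro.from_euler('xyz',s['tcp_rot'],degrees=True).as_matrix()
def ext(c,s=None):
    "camera->world R, centre"
    if 'R' in c: return c['R'].T, -c['R'].T@c['t']
    T=np.array(c['T_tool_cam']); A=TR(s); return A@T[:3,:3], A@T[:3,3]+s['tool_pos']
def ray(c,uv,s=None):
    uv=np.atleast_2d(np.array(uv,float)); K=np.array(c['mtx'])
    d=(uv-K[:2,2])/[K[0,0],K[1,1]]; u=d.copy()
    for _ in range(20): u=d/(1+c['k1']*(u**2).sum(1,keepdims=True))
    A,o=ext(c,s); return o,(np.c_[u,np.ones(len(u))]@A.T)
def onz(c,uv,z,s=None):
    o,d=ray(c,uv,s); return o+d*((z-o[2])/d[:,2])[:,None]
def proj(c,X,s=None):
    A,o=ext(c,s); p=(np.atleast_2d(X)-o)@A; u=p[:,:2]/p[:,2:]; u=u*(1+c['k1']*(u**2).sum(1,keepdims=True))
    K=np.array(c['mtx']); return u*[K[0,0],K[1,1]]+K[:2,2]
def blob(img,box,lo,hi,satmax=60,seed=None):
    "largest low-saturation blob with grey in lo..hi in box (x0,y0,x1,y1)"
    x0,y0,x1,y1=box; p=img[y0:y1,x0:x1].astype(int); g=p.max(2); sat=p.max(2)-p.min(2)
    m=((g>=lo)&(g<=hi)&(sat<=satmax)).astype(np.uint8)
    n,l,st,ce=cv2.connectedComponentsWithStats(m); i=1+np.argmax(st[1:,4])
    c=cv2.findContours((l==i).astype(np.uint8),cv2.RETR_EXTERNAL,cv2.CHAIN_APPROX_NONE)[0][0]
    return ce[i]+[x0,y0],st[i,4],c[:,0]+[x0,y0]
E
python3 - <<'E'
import pickle; from h import *
d=pickle.load(open('d0.pkl','rb')); s=d['s']
w,si,sc=d['wrist'],d['side'],d['scene']
for n,c,box in [('wrist',w,(190,262,282,318)),('side',si,(258,260,298,290)),('scene',sc,(200,180,218,206))]:
    ce,a,ct=blob(c['pixels'],box,20,95,25)
    r_=cv2.minAreaRect(ct.astype(np.float32)); bx=cv2.boxPoints(r_)
    print(n,ce,a,r_, onz(c,ce,94,s))
    if n!='scene':
        P=onz(c,bx,94,s); e=[P[1]-P[0],P[2]-P[1]]; 
        for v in e: print('  edge',np.linalg.norm(v[:2]),np.degrees(np.arctan2(v[1],v[0])))
b=onz(w,np.array([[254,43],[425,13]])*.7,14,s); print('bolts',b,np.degrees(np.arctan2(*(b[1]-b[0])[1::-1])))
m=onz(si,np.array([[342,262]])*.7,163,s); print('mouth',m, proj(sc,m)/.7)
big=onz(si,np.array([[293,182]])*.7,163*1.3,s); print('bigmouth~',big)
E
```

```text
wrist [233.44782349 289.63625522] 1677 ((232.86688232421875, 290.0830993652344), (41.47502899169922, 87.14167785644531), 87.7688217163086) [[ 547.29795198 -106.95212591   94.        ]]
  edge 90.47680399200857 2.547906250107366
  edge 51.138428386811945 -88.35886554755902
side [277.57777778 274.51851852] 270 ((278.32098388671875, 274.9668273925781), (10.094511985778809, 33.83721923828125), 55.491477966308594) [[ 550.03549025 -108.08985743   94.        ]]
  edge 93.00912461712993 26.093022209948384
  edge 31.818230485342013 -84.42877501082033
scene [208.5 202.7] 30 ((208.5, 202.0), (6.0, 5.0), 90.0) [[588.63829243 -90.94560664  94.        ]]
bolts [[491.08998449 151.48897388  14.        ]
 [614.36958886 170.26346362  14.        ]] 8.659150900503965
mouth [[540.58979821 202.53962491 163.        ]] [[456.52182223 268.5767256 ]]
bigmouth~ [[502.37655285 492.40821778 211.9       ]]
```

Emit:
play_rows(
  motion=[
    [[-3,-1.5,0.8,0,0,8.4],[-6,-3,1.6,0,0,16.8],[-9,-4.5,2.4,0,0,25.2],[-10.7,-5.2,3.1,0,0,33.6],[-10.7,-5.2,3.1,0,0,42]],
  ],
  jaw=1,
)

```text
time: 0.65
tool_pos: [546.2, -109.1, 198.6]
tcp_rot: [-179.9, 0.1, 47.5]
ft_force: [-0.2, -0.2, 1.4]
finger_gap: 85.6
grip_force: 0.0
```

Emit:
play_rows(
  motion=[
    [[0,0,0,0,0,8.4],[0,0,0,0,0,16.8],[0,0,0,0,0,25],[0,0,0,0,0,25]],
  ],
)

```text
time: 1.05
tool_pos: [547.8, -107.0, 199.9]
tcp_rot: [-180.0, 0.0, 22.9]
ft_force: [-1.1, 1.1, 0.4]
finger_gap: 85.3
grip_force: 0.0
```

```bash
python3 - <<'E'
from bench import sensors, optics
import pickle; from h import *
s=sensors.sense(); w=optics.snapshot('wrist'); pickle.dump((s,w),open('d1.pkl','wb'))
print(s['time'],s['tool_pos'],s['tcp_rot'],s['joint_pos'])
cv2.imwrite('pics/w1.png',w['pixels'][:,:,::-1])
E
```

```text
1.05 [ 547.75524856 -106.96643923  199.91755669] [-1.79974990e+02  3.17025045e-02  2.28575017e+01] [-1.63130158e+01  1.98366863e+00  9.43486442e+01 -6.38639330e-04
  8.37080622e+01  5.08295596e+01]
```

View pics/w1.png

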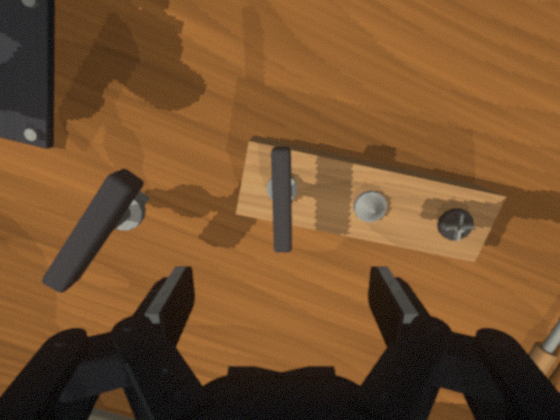

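The bar is near vertical at (273–291, 147–252), centred at about (282,200), so the yaw is nearly right.

```bash
python3 - <<'E'
import pickle; from h import *
s,w=pickle.load(open('d1.pkl','rb'))
for hi in (75,95):
    ce,a,ct=blob(w['pixels'],(255,135,310,262),0,hi,25)
    r_=cv2.minAreaRect(ct.astype(np.float32)); print(ce,a,r_,onz(w,ce,94,s),onz(w,ce,104,s))
    # mid-line of columns per row
    R=[(np.mean(ct[ct[:,1]==y,0].astype(float)),y) for y in range(160,245) ]
    R=[(np.ptp(ct[ct[:,1]==y,0]),(ct[ct[:,1]==y,0].min()+ct[ct[:,1]==y,0].max())/2,y) for y in range(160,245)]
    Z=np.array([q for q in R if 12<q[0]<24]); f=np.polyfit(Z[:,2],Z[:,1],1)
    P=onz(w,[[np.polyval(f,155),155],[np.polyval(f,245),245]],104,s); v=P[0]-P[1]; print(len(Z),f,'yaw',np.degrees(np.arctan2(v[1],v[0])))
E
```

```text
[284.47896879 187.53867028] 737 ((281.5, 198.5), (103.0, 17.0), 90.0) [[ 560.79218667 -104.87484039   94.        ]] [[ 563.31161139 -103.68908711  104.        ]]
27 [4.00986482e-02 2.74822890e+02] yaw 25.153416202342335
[281.53459821 197.35379464] 1792 ((281.5, 198.5), (103.0, 19.0), 90.0) [[ 551.86598255 -105.95576399   94.        ]] [[ 554.74464475 -104.72650865  104.        ]]
85 [2.19562244e-02 2.77188372e+02] yaw 24.08821417192121
```

```bash
python3 - <<'E'
import pickle; from h import *
s,w=pickle.load(open('d1.pkl','rb'))
ce,a,ct=blob(w['pixels'],(255,135,310,262),0,95,25)
y0,y1=ct[:,1].min(),ct[:,1].max()+1; x=lambda y:277.19+.02196*y
a=onz(w,[x(y0),y0],84,s)[0]; b=onz(w,[x(y1),y1],104,s)[0]; print(y0,y1,a,b,np.linalg.norm((a-b)[:2]),(a+b)/2)
u=(a-b)[:2]; print(np.degrees(np.arctan2(u[1],u[0])))
c=(a+b)/2; print('tool shift',TR(s).T@(np.r_[c[:2],94]-s['tool_pos']))
E
```

```text
147 251 [589.30308182 -89.14999294  84.        ] [ 510.23482591 -124.61630911  104.        ] 86.65822912663293 [ 549.76895387 -106.88315102   94.        ]
24.15877017873246
tool shift [  1.94653444   0.75169009 105.91617783]
```

Emit:
play_rows(
  motion=[
    [[0.2,0.1,3.5,0,0,-1.2],[0.2,0.1,7,0,0,-1.2],[0.2,0.1,10.5,0,0,-1.2],[0.2,0.1,12.5,0,0,-1.2],[0.2,0.1,12.5,0,0,-1.2]],
  ],
)

```text
time: 1.6
tool_pos: [547.1, -106.2, 71.2]
tcp_rot: [-179.7, 0.3, 24.4]
ft_force: [-0.4, -0.3, -0.4]
finger_gap: 85.5
grip_force: 0.0
```

Emit:
play_rows(
  motion=[
    [[0,0,0,0,0,0],[0,0,0,0,0,0],[0,0,0,0,0,0],[0,0,0,0,0,0],[0,0,0,0,0,0]],
  ],
  jaw=0,
  squeeze=70,
)

```text
time: 2.1
tool_pos: [550.9, -107.3, 76.3]
tcp_rot: [179.9, -0.1, 24.2]
ft_force: [0.4, -1.3, 5.0]
finger_gap: 14.9
grip_force: 68.6
```

Emit:
play_rows(
  motion=[
    [[0,0,0,0,0,0],[0,0,0,0,0,0],[0,0,0,0,0,0]],
  ],
)

```text
time: 2.4
tool_pos: [550.9, -107.3, 76.3]
tcp_rot: [179.9, -0.1, 24.2]
ft_force: [-0.9, -0.4, 6.2]
finger_gap: 15.2
grip_force: 68.7
```

Gripped; now lift, and compute the observation pose for the knob.

Emit:
play_rows(
  motion=[
    [[0,0,-1.5,0,0,0],[0,0,-4.5,0,0,0],[0,0,-9,0,0,0],[0,0,-13.5,0,0,0],[0,0,-17.5,0,0,0]],
  ],
)

```text
time: 2.9
tool_pos: [549.9, -107.0, 253.2]
tcp_rot: [180.0, -0.0, 24.2]
ft_force: [1.0, -0.7, -2.5]
finger_gap: 14.5
grip_force: 68.6
```

```bash
cat >> h.py <<'E'
def standR(yaw,th): return (Ro.from_euler('z',yaw,degrees=True)*Ro.from_euler('y',-30,degrees=True)*Ro.from_euler('z',th,degrees=True)*Ro.from_euler('x',180,degrees=True)).as_matrix()
def delta(s,R,p):
    A=TR(s); return np.round(A.T@(np.array(p)-s['tool_pos'])/10,2), np.round(Ro.from_matrix(A.T@R).as_rotvec(degrees=True),2)
E
python3 - <<'E'
from bench import sensors
from h import *
s=sensors.sense(); print(s['tool_pos'],s['tcp_rot'],s['ft_force'],s['finger_gap'])
M=np.array([540.6,202.5,163]); R=standR(8.66,11)
p=M-R@[80,0,95]; print(p, delta(s,R,p))
E
```

```text
[ 549.94428885 -107.03088967  253.16222237] [ 1.79974546e+02 -3.05791886e-02  2.42020981e+01] [ 0.96867723 -0.71040062 -2.47262059] 14.5162560119517
[428.7061842  170.01702148 206.00732602] (array([  0.3 , -30.24,   4.7 ]), array([-6.86, 29.17,  4.44]))
```

Emit:
play_rows(
  motion=[
    [[0,-4,0,-1.4,5.8,0.9],[0,-8.5,0,-2.8,11.7,1.8],[0,-13,0,-4.1,17.5,2.7],[0.1,-17.5,0,-5.5,23.3,3.6],[0.2,-22,0,-6.9,29.2,4.4]],
  ],
)

```text
time: 3.4
tool_pos: [462.7, 91.3, 250.9]
tcp_rot: [173.8, -29.0, 21.3]
ft_force: [-0.8, 1.2, -1.6]
finger_gap: 15.1
grip_force: 68.8
```

Emit:
play_rows(
  motion=[
    [[0,0,0,0,0,0],[0,0,0,0,0,0]],
  ],
)

```text
time: 3.6
tool_pos: [462.2, 91.8, 250.9]
tcp_rot: [173.7, -28.9, 21.6]
ft_force: [0.5, -1.0, -1.8]
finger_gap: 14.5
grip_force: 69.0
```

```bash
python3 - <<'E'
from bench import sensors
from h import *
s=sensors.sense(); print(s['time'],s['tool_pos'],s['tcp_rot'],s['joint_pos'],s['ft_force'])
M=np.array([540.6,202.5,163]); R=standR(8.66,11)
p=M-R@[80,0,95]; print(p, delta(s,R,p))
E
```

```text
3.6 [462.23531518  91.78013173 250.91322256] [173.66915441 -28.86634921  21.63217452] [  2.6925675  -46.87606068 130.72731827   3.20759641  66.82186189
  72.20029398] [ 0.53960118 -0.9655444  -1.77786344]
[428.7061842  170.01702148 206.00732602] (array([-2.37, -8.88,  2.86]), array([-0.11,  0.49,  0.34]))
```

```bash
python3 - <<'E'
from bench import sensors
from h import *
s=sensors.sense()
M=np.array([540.6,202.5,163]); R=standR(8.66,11)
p=M-R@[50,0,80]; print(p, delta(s,R,p))
E
```

```text
[460.4714354  180.64537824 207.74135272] (array([ 0.64, -8.86,  4.33]), array([-0.11,  0.49,  0.34]))
```

Emit:
play_rows(
  motion=[
    [[0.2,-3,1,0,0,0],[0.4,-6,2,0,0,0],[0.6,-8.9,3.2,0,0.5,0.3],[0.6,-8.9,4.3,0,0.5,0.3],[0.6,-8.9,4.3,0,0.5,0.3]],
  ],
)

```text
time: 4.1
tool_pos: [461.4, 179.1, 205.4]
tcp_rot: [173.8, -29.0, 21.1]
ft_force: [0.1, 1.4, -1.6]
finger_gap: 14.7
grip_force: 69.3
```

Emit:
play_rows(
  motion=[
    [[0,0,0,0,0,0],[0,0,0,0,0,0]],
  ],
)

```text
time: 4.3
tool_pos: [462.3, 178.3, 208.3]
tcp_rot: [173.9, -29.3, 21.0]
ft_force: [-0.0, 0.8, -2.1]
finger_gap: 15.1
grip_force: 69.3
```

```bash
python3 - <<'E'
from bench import sensors,optics
import pickle; from h import *
s=sensors.sense(); w=optics.snapshot('wrist'); si=optics.snapshot('side'); sc=optics.snapshot('scene'); pickle.dump((s,w,si,sc),open('d2.pkl','wb'))
print(s['time'],s['tool_pos'],s['tcp_rot'],s['joint_pos'],s['ft_force'])
a=cv2.resize(w['pixels'][60:270,140:420],None,fx=2.8,fy=2.8,interpolation=cv2.INTER_CUBIC)
cv2.imwrite('pics/w2.png',a[:,:,::-1])
E
```

```text
4.3 [462.32240083 178.34691611 208.27701676] [173.85633945 -29.31761218  20.9767388 ] [ 18.964705   -39.53869418 131.26276815  -6.0225397   58.92526334
  91.35561704] [-0.00409519  0.75499879 -2.10133016]
```

View pics/w2.png

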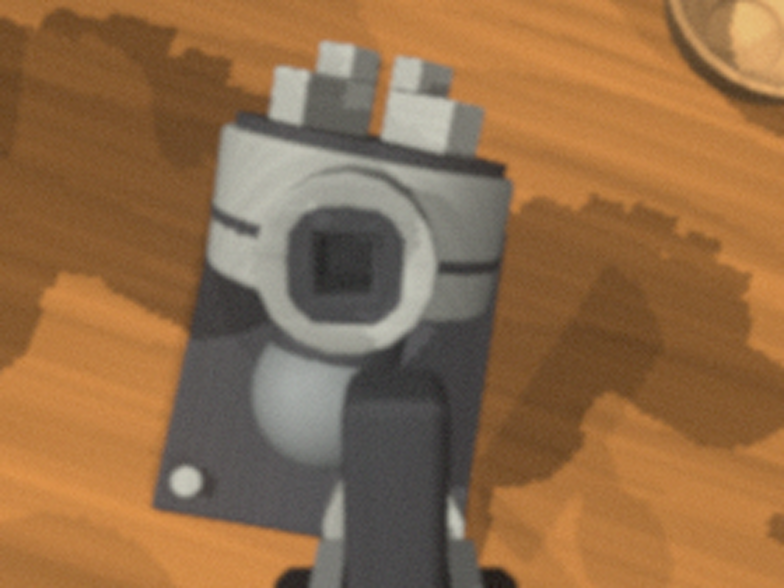

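The image shows the recess head-on. The rim ring is centred at crop (348,262), and the inner square (313–373 × 233–293) is nearly parallel to the image. The bar is held at crop x 343–448, with its far end at y≈400.

```bash
python3 - <<'E'
import pickle; from h import *
s,w,si,sc=pickle.load(open('d2.pkl','rb'))
g=cv2.GaussianBlur(cv2.cvtColor(w['pixels'],cv2.COLOR_RGB2GRAY),(0,0),0.8).astype(float)
gx=cv2.Sobel(g,cv2.CV_64F,1,0)/8; gy=cv2.Sobel(g,cv2.CV_64F,0,1)/8
yy,xx=np.mgrid[:420,:560]
def ang(cx,cy,h0,h1):
    r=np.maximum(abs(xx-cx),abs(yy-cy)); m=(r>=h0)&(r<=h1)&(np.minimum(abs(xx-cx),abs(yy-cy))<h0*.75)
    z=((gx+1j*gy)[m])**4; v=(abs(z)**.5*np.exp(1j*np.angle(z))).sum(); return np.degrees(np.angle(v))/4, abs(v)/ (abs(z)**.5).sum()
print('inner',ang(262.5,154,7,14),'outer',ang(263.8,155,17,24))
# sub-pixel edges via profiles
def edges(line,x0): 
    d=np.gradient(line); return [(x0+i,round(d[i],1)) for i in range(1,len(d)-1) if abs(d[i])>3 and abs(d[i])>=abs(d[i-1]) and abs(d[i])>abs(d[i+1])]
print('cols',edges(g[151:158,225:305].mean(0),225)); print('rows',edges(g[110:195,260:267].mean(1),110))
print('bar cols',edges(g[215:225,245:315].mean(0),245)); print('bar rows',edges(g[175:225,276:286].mean(1),175))
# tool frame
T=np.array(w['T_tool_cam'])
def tool(uv,z): 
    o,d=ray(w,uv,s); A=TR(s); o=A.T@(o-s['tool_pos']); d=d@A; return o+d*((z-o[2])/d[:,2])[:,None]
M=onz(w,[264.3,153.6],163,s)[0]; print('mouth world wrist',M,'in tool',TR(s).T@(M-s['tool_pos']))
print('bar end',tool([281,60+400/2.8],-29),tool([[140+343/2.8,215],[140+448/2.8,215]],-29))
print('side mouth px now',proj(si,M)/.7,'scene',proj(sc,M)/.7)
E
```

```text
inner (np.float64(-1.3422193888573148), np.float64(0.8212629897942573)) outer (np.float64(1.0614266623932966), np.float64(0.6931066257541835))
cols [(242, np.float64(-21.6)), (252, np.float64(-7.9)), (257, np.float64(3.9)), (272, np.float64(6.0)), (284, np.float64(28.4)), (295, np.float64(-23.9))]
rows [(114, np.float64(24.9)), (118, np.float64(-12.9)), (122, np.float64(11.9)), (133, np.float64(-21.2)), (143, np.float64(-6.0)), (164, np.float64(7.3)), (175, np.float64(29.1)), (186, np.float64(-19.7)), (191, np.float64(15.6))]
bar cols [(261, np.float64(-11.4)), (296, np.float64(-4.4)), (301, np.float64(4.6)), (309, np.float64(9.1))]
bar rows [(182, np.float64(-18.3)), (202, np.float64(5.6))]
mouth world wrist [534.33722049 209.47281158 163.        ] in tool [ 46.17528731 -11.59630552  77.06057621]
bar end [[ 44.09598732   0.39587942 -29.        ]] [[ 38.99092303  -6.98747405 -29.        ]
 [ 38.98870291   7.97760937 -29.        ]]
side mouth px now [[338.05823611 260.74811935]] scene [[461.14087077 267.2858741 ]]
```

Emit:
play_rows(
  motion=[
    [[1.5,-0.5,0,0,0,0],[3.2,-1,0,0,0,0],[4.6,-1.3,0,0,0,0],[4.6,-1.3,1,0,0,0],[4.6,-1.3,1.2,0,0,0]],
  ],
)

```text
time: 4.95
tool_pos: [500.4, 206.7, 216.6]
tcp_rot: [173.9, -29.2, 21.1]
ft_force: [-0.3, -0.3, -2.6]
finger_gap: 14.9
grip_force: 69.4
```

Emit:
play_rows(
  motion=[
    [[0,0,0,0,0,0],[0,0,0,0,0,0]],
  ],
)

```text
time: 5.15
tool_pos: [500.1, 206.7, 217.3]
tcp_rot: [173.9, -29.2, 21.1]
ft_force: [0.4, 0.1, -2.1]
finger_gap: 15.0
grip_force: 69.4
```

```bash
python3 - <<'E'
from bench import sensors,optics
import pickle; from h import *
s=sensors.sense(); w=optics.snapshot('wrist'); si=optics.snapshot('side'); sc=optics.snapshot('scene'); pickle.dump((s,w,si,sc),open('d3.pkl','wb'))
print(s['time'],s['tool_pos'],s['tcp_rot'],s['joint_pos'],s['ft_force'])
print(delta(s,standR(8.66,11),s['tool_pos']))
M=[534.3,209.5,163]; print('M in tool',TR(s).T@(M-s['tool_pos']))
t=s['tool_pos']+TR(s)@[0,0,56]; q=s['tool_pos']+TR(s)@[0,0,-18]
for n,c in(('si',si),('sc',sc)): print(n,'mouth,tip,bar',proj(c,[M,t,q]))
a=cv2.resize(si['pixels'][140:230,190:300],None,fx=4.2,fy=4.2,interpolation=cv2.INTER_CUBIC)
b=cv2.resize(sc['pixels'][140:230,270:350],None,fx=4.2,fy=4.2,interpolation=cv2.INTER_CUBIC)
cv2.imwrite('pics/c3.png',np.hstack([a,b])[:,:,::-1])
E
```

```text
5.15 [500.05997898 206.74538471 217.3315542 ] [173.87433379 -29.22756961  21.08150137] [ 21.20212465 -29.70548696 124.20495143  -7.422336    56.50655301
  94.21782956] [ 0.35548174  0.11312139 -2.13489217]
(array([0., 0., 0.]), array([-0.05,  0.19, -0.18]))
M in tool [ 2.21658365  2.91425457 64.17537381]
si mouth,tip,bar [[236.62560823 182.52100728]
 [234.0743387  180.93171279]
 [220.13653743 163.98608841]]
sc mouth,tip,bar [[322.81230258 187.09393077]
 [324.04875532 183.86712304]
 [326.22979151 154.25652969]]
```

View pics/c3.png

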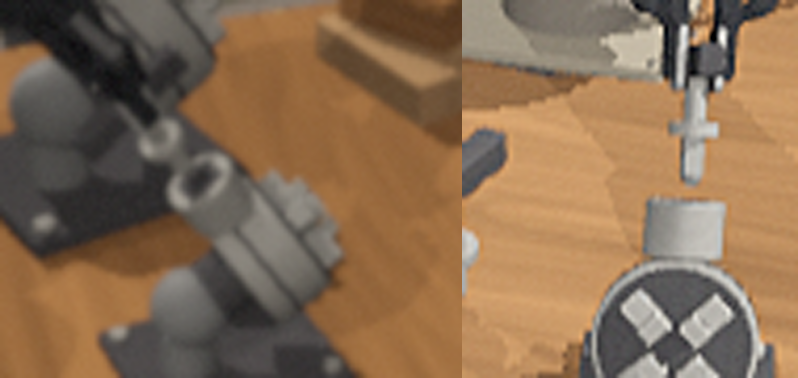

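Side crop: the collar is at (162,141) and the mouth hole at about (201,182). Scene crop: the tip is at (691,182), and the knob rim spans x 648–723 at y≈203. A small lateral correction is needed.

```bash
python3 - <<'E'
import pickle; from h import *
from scipy.optimize import least_squares
s,w,si,sc=pickle.load(open('d3.pkl','rb'))
g=cv2.resize(cv2.cvtColor(si['pixels'],cv2.COLOR_RGB2GRAY)[140:230,190:300],None,fx=4,fy=4,interpolation=cv2.INTER_CUBIC)
sub=g[140:215,155:235]
for th in (90,105,120):
    n,l,st,ce=cv2.connectedComponentsWithStats((sub<th).astype(np.uint8))
    i=l[33,37]; print('side hole',th,i,st[i],(ce[i]+[155,140]+.5)/4-.5+[190,140])
S=cv2.cvtColor(sc['pixels'],cv2.COLOR_RGB2GRAY).astype(float)
def ed(v,u0,u1):
    d=np.gradient(S[v,u0:u1]); i,j=np.argmax(d),np.argmin(d)
    f=lambda k:u0+k+(0.5*(d[k-1]-d[k+1])/(d[k-1]-2*d[k]+d[k+1]) if 0<k<len(d)-1 else 0); return round(f(i),2),round(f(j),2),round((f(i)+f(j))/2,2)
for v in range(160,184,3): print('shaft',v,ed(v,316,334))
for v in range(188,202,2): print('knob',v,ed(v,306,340))
A=TR(s); tp=s['tool_pos']
X=tp+A@np.array([[0,0,z] for z in (-18,26,30,56)]).astype(int).astype(float).T.reshape(3,-1) if 0 else [tp+A@[0,0,z] for z in (-18,0,26,34,56)]
print('pred scene',proj(sc,X)); print('pred side',proj(si,X))
ax=-A[:,2]; M=np.array([534.3,209.5,163]); print('knob axis scene',proj(sc,[M,M-30*ax]))
E
```

```text
side hole 90 4 [ 19  16  32  34 730] [236.73390411 182.41575342]
side hole 105 1 [   0    0   80   75 4342] [238.21021419 184.34638415]
side hole 120 1 [   0    0   80   75 5181] [238.31313936 183.99355819]
shaft 160 (np.float64(329.84), np.float64(327.74), np.float64(328.79))
shaft 163 (np.float64(324.59), np.float64(327.15), np.float64(325.87))
shaft 166 (np.float64(324.39), np.float64(327.65), np.float64(326.02))
shaft 169 (np.float64(323.98), np.float64(330.64), np.float64(327.31))
shaft 172 (np.float64(323.38), np.float64(330.5), np.float64(326.94))
shaft 175 (np.float64(323.06), np.float64(321.02), np.float64(322.04))
shaft 178 (np.float64(322.81), np.float64(320.85), np.float64(321.83))
shaft 181 (np.float64(322.96), np.float64(320.89), np.float64(321.92))
knob 188 (np.float64(315.09), np.float64(312.93), np.float64(314.01))
knob 190 (np.float64(315.36), np.float64(313.05), np.float64(314.21))
knob 192 (np.float64(315.15), np.float64(331.6), np.float64(323.37))
knob 194 (np.float64(321.12), np.float64(331.33), np.float64(326.23))
knob 196 (np.float64(320.7), np.float64(331.32), np.float64(326.01))
knob 198 (np.float64(314.4), np.float64(331.32), np.float64(322.86))
knob 200 (np.float64(314.79), np.float64(331.18), np.float64(322.99))
pred scene [[326.22979151 154.25652969]
 [325.69346388 161.51690405]
 [324.92542712 171.93774336]
 [324.69066222 175.12869605]
 [324.04875532 183.86712304]]
pred side [[220.13653743 163.98608841]
 [223.63817151 168.24360932]
 [228.56756595 174.23684335]
 [230.05463723 176.04478948]
 [234.0743387  180.93171279]]
knob axis scene [[322.81230258 187.09393077]
 [321.95008699 198.9277171 ]]
```

Emit:
play_rows(
  motion=[
    [[0.2,0.2,0,0,0,0],[0.2,0.2,0.4,0,0,0],[0.2,0.2,0.8,0,0,0],[0.2,0.2,1.2,0,0,0],[0.2,0.2,1.2,0,0,0]],
  ],
)

```text
time: 5.8
tool_pos: [508.6, 206.7, 207.8]
tcp_rot: [173.9, -29.2, 21.1]
ft_force: [-1.1, 0.2, -2.6]
finger_gap: 15.0
grip_force: 69.4
```

```bash
python3 - <<'E'
from bench import sensors
from h import *
s=sensors.sense(); print(s['tool_pos'],s['tcp_rot'],TR(s).T@s['ft_force'],s['wrist_torque'])
print('M in tool',TR(s).T@(np.array([534.3,209.5,163])-s['tool_pos']))
E
```

```text
[508.58438582 206.74973005 207.81512639] [173.87482253 -29.21151876  21.09826348] [-2.0801439  -0.78150856  1.787062  ] [-0.0268038   0.40172538  0.01973654]
M in tool [-0.06667357  1.17812784 51.72871466]
```

Emit:
play_rows(
  motion=[
    [[0,0.05,0.3,0,0,0],[0,0.05,0.5,0,0,0],[0,0.05,0.7,0,0,0],[0,0.05,0.9,0,0,0],[0,0.05,0.9,0,0,0]],
  ],
)

```text
time: 6.3
tool_pos: [513.4, 207.1, 200.9]
tcp_rot: [173.9, -29.3, 21.1]
ft_force: [-1.0, 0.6, -1.8]
finger_gap: 14.4
grip_force: 69.4
```

```bash
cat > st.py <<'E'
from bench import sensors
from h import *
s=sensors.sense(); print(s['time'],s['tool_pos'],s['tcp_rot'],'F tool',TR(s).T@s['ft_force'],'T tool',TR(s).T@s['wrist_torque'],s['finger_gap'])
print('M in tool',TR(s).T@(np.array([534.3,209.5,163])-s['tool_pos']),s['joint_pos'])
E
python3 st.py
```

```text
6.3 [513.36629905 207.08198502 200.89283007] [173.87439172 -29.27666682  21.10267139] F tool [-1.46065562 -1.03809562  1.09066941] T tool [ 0.12942462 -0.49625317  0.00440453] 14.372506207758262
M in tool [-0.73599942  0.65940061 43.34693413] [ 20.50650278 -26.66939044 123.88830665  -7.24826264  53.66962748
  93.78635134]
```

Emit:
play_rows(
  motion=[
    [[0,0,0.3,0,0,0],[0,0,0.6,0,0,0],[0,0,0.9,0,0,0],[0,0,1.2,0,0,0],[0,0,1.4,0,0,0]],
  ],
)

```text
time: 6.8
tool_pos: [520.4, 208.2, 188.7]
tcp_rot: [173.9, -29.3, 21.1]
ft_force: [0.7, -0.8, -2.1]
finger_gap: 14.7
grip_force: 69.4
```

```bash
python3 st.py
```

```text
6.8 [520.38782624 208.16480849 188.71232687] [173.87514466 -29.28847484  21.10161379] F tool [-0.67428321  0.79139199  2.08671842] T tool [ 0.05411079 -0.41216648  0.00743491] 14.680537430013075
M in tool [-0.83929954  0.64631286 29.24607537] [ 20.28959252 -24.7288262  123.82246744  -7.29824952  51.77117255
  93.81953195]
```

Emit:
play_rows(
  motion=[
    [[0,0,0.1,0,0,0],[0,0,0.2,0,0,0],[0,0,0.3,0,0,0],[0,0,0.3,0,0,0]],
  ],
)

```text
time: 7.2
tool_pos: [521.8, 208.4, 186.5]
tcp_rot: [173.9, -29.3, 21.1]
ft_force: [0.2, -0.3, -2.3]
finger_gap: 14.8
grip_force: 69.4
```

Emit:
play_rows(
  motion=[
    [[0,0,0.1,0,0,0],[0,0,0.15,0,0,0],[0,0,0.15,0,0,0]],
  ],
)

```text
time: 7.5
tool_pos: [522.4, 208.6, 186.0]
tcp_rot: [173.9, -29.3, 21.1]
ft_force: [-9.7, -2.6, 6.1]
finger_gap: 15.0
grip_force: 71.4
```

```bash
python3 st.py
```

```text
7.5 [522.38824029 208.60580581 185.97059178] [173.88092204 -29.30018444  21.0990484 ] F tool [ -5.74772277   0.01945935 -10.31346863] T tool [-0.02594748 -1.28012812  0.05450875] 15.038795596829084
M in tool [-1.26930274  0.70225786 25.85021071] [ 20.24343043 -24.20061597 123.74137722  -7.31019626  51.31020874
  93.83491942]
```

Emit:
play_rows(
  motion=[
    [[-0.05,0,0,0,0,-4],[-0.05,0,0,0,0,-8],[-0.05,0,0,0,0,-12],[-0.05,0,0,0,0,-16],[-0.05,0,0,0,0,-20]],
  ],
)

```text
time: 8.0
tool_pos: [522.0, 208.4, 185.8]
tcp_rot: [163.6, -25.3, 43.4]
ft_force: [-10.0, -2.7, 5.9]
finger_gap: 14.8
grip_force: 71.1
```

```bash
python3 st.py
```

```text
8.0 [522.00554517 208.44508927 185.77983734] [163.55408264 -25.31216589  43.37088203] F tool [ -5.69072273  -2.06498803 -10.26698008] T tool [ 0.46766123 -1.23978329  0.15498041] 14.76679577319181
M in tool [-1.00554661  0.36244352 25.8852266 ] [ 20.2395449  -24.28173677 123.82354052  -7.30748098  51.29767297
  73.67518078]
```

Emit:
play_rows(
  motion=[
    [[0,0,0,0,0,-4],[0,0,0,0,0,-8],[0,0,0,0,0,-12],[0,0,0,0,0,-16],[0,0,0,0,0,-20]],
  ],
)

```text
time: 8.5
tool_pos: [522.1, 208.6, 185.8]
tcp_rot: [156.0, -18.3, 63.6]
ft_force: [-10.0, -1.6, 5.3]
finger_gap: 14.5
grip_force: 71.0
```

```bash
python3 st.py
```

```text
8.5 [522.09263406 208.55521163 185.82001414] [155.95328357 -18.32895385  63.59383258] F tool [-3.94505227 -4.69080048 -9.63647733] T tool [ 0.80471277 -0.86112527  0.17884789] 14.485996664192783
M in tool [-1.21940831 -0.03000267 25.86846724] [ 20.24364064 -24.27483041 123.81913094  -7.30265338  51.27944182
  53.67420899]
```

Emit:
play_rows(
  motion=[
    [[0,0,0,0,0,-4],[0,0,0,0,0,-8],[0,0,0,0,0,-12],[0,0,0,0,0,-16],[0,0,0,0,0,-20]],
  ],
)

```text
time: 9.0
tool_pos: [522.1, 208.7, 185.9]
tcp_rot: [151.5, -9.4, 82.1]
ft_force: [-8.4, -1.2, 4.4]
finger_gap: 14.9
grip_force: 70.9
```

```bash
python3 st.py
```

```text
9.0 [522.14466941 208.65179993 185.87046271] [151.47317074  -9.40533824  82.05502035] F tool [-1.62985324 -4.91545006 -8.05566405] T tool [ 0.98962878 -0.35766121  0.16152793] 14.88977603923293
M in tool [-1.25112796 -0.49802977 25.87887584] [ 20.24745574 -24.27344223 123.81666393  -7.29674814  51.26739775
  33.6752771 ]
```

Emit:
play_rows(
  motion=[
    [[0,0,0,0,0,-2.5],[0,0,0,0,0,-5],[0,0,0,0,0,-7.5],[0,0,0,0,0,-10],[0,0,0,0,0,-10]],
  ],
)

```text
time: 9.5
tool_pos: [522.2, 208.8, 185.9]
tcp_rot: [150.4, -4.6, 90.8]
ft_force: [-8.3, -0.3, 5.0]
finger_gap: 15.0
grip_force: 70.8
```

```bash
python3 st.py
```

```text
9.5 [522.15590245 208.75894676 185.8712086 ] [150.40347369  -4.5841657   90.80008564] F tool [ 0.18398839 -4.76533336 -8.40863422] T tool [ 0.94690959 -0.04609705  0.01133049] 14.989911704399367
M in tool [-1.25836908 -0.71469862 25.86554003] [ 20.25258977 -24.26991865 123.81559384  -7.28826634  51.25853034
  23.74808531]
```

Emit:
play_rows(
  motion=[
    [[0,0,0,0,0,-1.5],[0,0,0,0,0,-3],[0,0,0,0,0,-4.5],[0,0,0,0,0,-6],[0,0,0,0,0,-6]],
  ],
)

```text
time: 10.0
tool_pos: [522.2, 208.8, 185.9]
tcp_rot: [150.1, -1.6, 96.0]
ft_force: [-8.4, -0.5, 4.6]
finger_gap: 14.5
grip_force: 70.8
```

```bash
python3 st.py
```

```text
10.0 [522.17270375 208.80015586 185.91378174] [150.11620687  -1.62520518  95.99125003] F tool [ 0.47382026 -4.96954861 -8.13741448] T tool [1.03585162 0.04601361 0.06702786] 14.527151720052329
M in tool [-1.21942148 -0.88325152 25.8908356 ] [ 20.25520191 -24.27233318 123.81488985  -7.28716184  51.25501804
  17.78122676]
```

Emit:
play_rows(
  motion=[
    [[0,0,0,0,0,-2],[0,0,0,0,0,-4],[0,0,0,0,0,-6]],
  ],
)

```text
time: 10.3
tool_pos: [522.2, 208.8, 185.9]
tcp_rot: [150.1, 1.4, 101.2]
ft_force: [-7.2, -0.4, 4.7]
finger_gap: 15.0
grip_force: 71.1
```

```bash
python3 st.py
```

```text
10.3 [522.15697965 208.77043033 185.88316356] [150.11127919   1.35354614 101.18051498] F tool [ 0.90922465 -3.83875572 -7.65879209] T tool [0.94926503 0.18329981 0.6540651 ] 14.951965436498103
M in tool [-1.09782222 -0.9684031  25.87433809] [ 20.24584164 -24.27195793 123.81539856  -7.27268746  51.25879617
  11.78123505]
```

Emit:
play_rows(
  motion=[
    [[0,0,0,0,0,-2],[0,0,0,0,0,-4]],
  ],
)

```text
time: 10.5
tool_pos: [522.2, 208.8, 185.9]
tcp_rot: [150.2, 3.3, 104.6]
ft_force: [-8.2, -0.0, 5.2]
finger_gap: 15.3
grip_force: 71.6
```

```bash
python3 st.py
```

```text
10.5 [522.17777681 208.81579266 185.91276639] [150.24872239   3.32060001 104.63398683] F tool [ 1.74002957 -4.26180387 -8.54419034] T tool [0.91207035 0.33663048 0.93976027] 15.273893611294698
M in tool [-1.06938186 -1.08702271 25.88602137] [ 20.24209092 -24.27218704 123.81328687  -7.25836797  51.25557217
   7.79705948]
```

The torque jumped to about 0.9 N m, so the knob is at its stop. I'll ease the wind-up, release and back off along the axis.

Emit:
play_rows(
  motion=[
    [[0,0,0,0,0,2],[0,0,0,0,0,4],[0,0,0,0,0,4]],
  ],
)

```text
time: 10.8
tool_pos: [522.2, 208.8, 185.9]
tcp_rot: [150.1, 1.3, 101.1]
ft_force: [-8.2, 0.3, 5.3]
finger_gap: 15.0
grip_force: 70.8
```

```bash
python3 st.py
```

```text
10.8 [522.17211197 208.81497978 185.90701701] [150.10254134   1.29792326 101.07909787] F tool [ 1.77320931 -4.25917232 -8.5722067 ] T tool [1.00412667 0.18028474 0.14872964] 15.035372545145227
M in tool [-1.13899516 -1.00171608 25.88408013] [ 20.25423064 -24.27125231 123.81454645  -7.28244524  51.25420802
  11.91022053]
```

Emit:
play_rows(
  motion=[
    [[0,0,0,0,0,0],[0,0,0,0,0,0],[0,0,0,0,0,0],[0,0,0,0,0,0],[0,0,0,0,0,0]],
  ],
  jaw=0.5,
)

```text
time: 11.3
tool_pos: [522.2, 208.3, 185.0]
tcp_rot: [150.1, 1.4, 101.1]
ft_force: [-0.2, 1.4, -0.8]
finger_gap: 42.7
grip_force: 0.0
```

Emit:
play_rows(
  motion=[
    [[0,0,-1,0,0,0],[0,0,-2.5,0,0,0],[0,0,-4.5,0,0,0],[0,0,-7,0,0,0],[0,0,-10,0,0,0]],
  ],
)

```text
time: 11.8
tool_pos: [471.8, 200.5, 272.2]
tcp_rot: [150.2, 1.4, 101.1]
ft_force: [0.7, 0.2, 0.2]
finger_gap: 42.6
grip_force: 0.0
```

Emit:
play_rows(
  motion=[
    [[0,0,0,0,0,0],[0,0,0,0,0,0]],
  ],
)

```text
time: 12.0
tool_pos: [473.1, 201.0, 273.4]
tcp_rot: [150.0, 1.3, 101.1]
ft_force: [-0.2, -0.3, -0.2]
finger_gap: 42.7
grip_force: 0.0
```

```bash
python3 - <<'E'
from bench import sensors,optics
import pickle; from h import *
s=sensors.sense(); w=optics.snapshot('wrist'); si=optics.snapshot('side'); sc=optics.snapshot('scene'); pickle.dump((s,w,si,sc),open('d4.pkl','wb'))
print(s['time'],s['tool_pos'],s['tcp_rot'],s['joint_pos'],s['ft_force'])
R=lambda a,f:cv2.resize(a,None,fx=f,fy=f,interpolation=cv2.INTER_CUBIC)
old=pickle.load(open('d3.pkl','rb'))
top=np.hstack([R(si['pixels'][140:230,200:290],2.8),R(sc['pixels'][160:250,280:360],2.8),R(old[3]['pixels'][160:250,280:360],2.8)])
bot=R(w['pixels'],700/560*.6); 
H=np.zeros((top.shape[0]+bot.shape[0],max(top.shape[1],bot.shape[1]),3),np.uint8); H[:top.shape[0],:top.shape[1]]=top; H[top.shape[0]:,:bot.shape[1]]=bot
print(H.shape); cv2.imwrite('pics/c4.png',H[:,:,::-1])
E
```

```text
12.0 [473.08190786 201.04960844 273.4081852 ] [149.98558385   1.34575765 101.14680598] [ 21.93794439 -36.62106629 122.85703284  -7.22934811  64.5524695
  11.83737401] [-0.19554532 -0.32166744 -0.20086158]
(567, 700, 3)
```

View pics/c4.png

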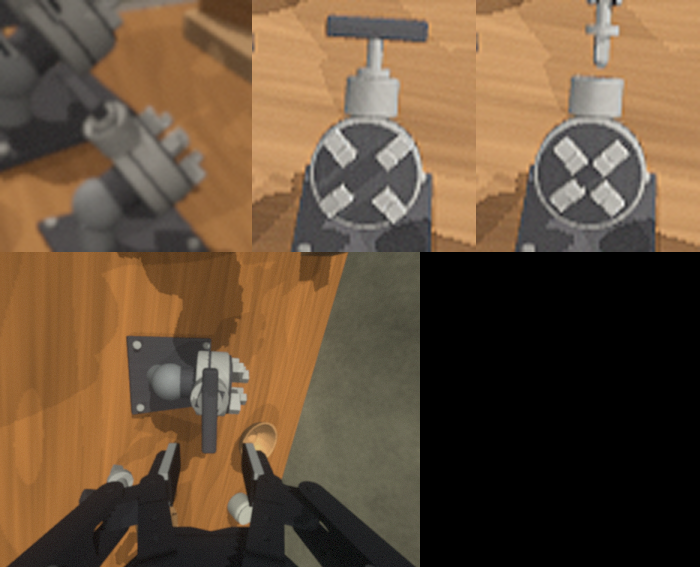

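Scene crop: the key stands with its collar on the boss and its bar at (377,27), and the jaws have moved well outward. I'll check seating and opening numerically.

```bash
python3 - <<'E'
import pickle; from h import *
s,w,si,sc=pickle.load(open('d4.pkl','rb')); o=pickle.load(open('d3.pkl','rb'))
M=np.array([534.3,209.5,163]); ax=-standR(8.66,0)[:,2]
ce,a,ct=blob(sc['pixels'],(300,162,340,178),0,95,25); print('bar obs',ce,a,'pred home, +4mm',proj(sc,[M+44*ax,M+48*ax]))
res=[]
for c in (o[3],sc):
    p=c['pixels'][198:246,296:336].max(2); m=(p>135).astype(np.uint8)
    yy,xx=np.mgrid[198:246,296:336]; ctr=np.array([321.,221.5]); m[np.hypot(xx-ctr[0],yy-ctr[1])>17.5]=0
    n,l,st,cen=cv2.connectedComponentsWithStats(m); P=[cen[i]+[296,198] for i in range(1,n) if st[i,4]>15]; print(np.round(P,1),[st[i,4] for i in range(1,n)])
R=standR(8.66,0); x=R[:,0]; y=np.array([-np.sin(np.radians(8.66)),np.cos(np.radians(8.66)),0])
C=M-84*ax+40*x; d=(ax+y)/np.sqrt(2); print('px per mm along jaw',np.linalg.norm(np.diff(proj(sc,[C,C+10*d]),axis=0))/10, proj(sc,C))
E
```

```text
bar obs [321.98709677 170.52258065] 155 pred home, +4mm [[324.09979289 169.56011606]
 [324.21789729 167.95560375]]
[[313.4 215. ]
 [327.7 216.1]
 [312.3 229.3]
 [326.7 230.4]] [np.int32(90), np.int32(87), np.int32(77), np.int32(86)]
[[311.6 213.2]
 [330.1 214.1]
 [310.9 230.5]
 [328.3 232.2]] [np.int32(76), np.int32(80), np.int32(55), np.int32(71)]
px per mm along jaw 0.4077497212957105 [[319.89837076 222.19176045]]
```

```bash
python3 -c "
from bench import job
print(job.hand_in())"
```

```text
the job is handed in; nothing more can be done
None
```

The job is handed in: the chuck key is standing home in the small stand's knob, turned counter-clockwise until the torque jumped to about 0.9 N m (the stop). The jaws moved out by at least 6 mm, and the gripper is clear after about 12 s on the robot clock.

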